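Find the high point of a pump cam with a plunger indicator

ROBOT

A 6-joint arm with a two-finger parallel gripper is mounted at the origin on the work surface. World frame = base frame: x ahead of the robot, y to its left, z up, the work surface at z = 0. Lengths are in m, angles in rad, forces in N, time in s.
With the tool pointing down it reaches from about 0.375 to 0.9 m from the base axis. Payload 3.1 kg.
Tool frame: the origin (TCP) lies midway between the tips of the shut fingers; the grasp point (between the pads) lies 19 mm behind it; z points along the fingers, y is the line along which they close (so a half turn about z gives the same grasp; the last joint's range is limited). The gripper opens to 87 mm and grips with 3 to 60 N. Pads are 19 mm wide; open, the fingers measure 117 mm over their backs; the gripper's body (75 mm by 190 mm) begins 51 mm behind the grasp point.
Start: joints at [-1.506, 0.527, 1.433, -0, 1.181, -0.178], TCP at [0.15, -0.607, 0.223] pointing down, gripper open.
Joint ranges: [-3.08, 3.08], [-0.75, 2.2], [0.22, 2.44], [-1.43, 4.57], [0, 2.65], [-2.85, 2.85]. Speed limits (rad/s): [2.79, 2.79, 3.14, 3.14, 3.14, 3.14].

INTERFACE

Orientations are given as a unit quaternion [x, y, z, w].
In Python, from rig import status, imaging, order gives the robot as it stands.
- The arm moves only by the tool arm_command, never from a script. Its argument "deltas" is one flat list of numbers, 5 for each row, row after row: the opening, from -1 (shut) to 1 (fully open), so that 0 is half open, then the shift along the tool's x, y, z in m, then the turn about the tool's z in rad. In form: [gripper, tx, ty, tz, roll, gripper, tx, ty, tz, roll, ...]. A call has 1 to 12 rows; each row shifts and turns the commanded pose from where the row before left it, along the tool's axes as they then stand; what a row does not reach is not made up. A row lasts 1/8 s, in which the tool goes at most 62.5 mm and 10.7 degrees, less where a joint would pass 70% of its speed; a pose out of reach is approached as far as the arm can. A call with a gripper value outside its range is refused whole. The fingers move at their own pace and stop on an object; "newtons" is the grip in N (left out, the last holds). Time passes only in rows, so rows that do not move let the fingers close. It gives the time, the measured TCP pose, the force, the opening and the grip force at its end, in the units of the state.
- status.get_obs(): the state, without advancing time (a new reading comes with each control period).
- imaging.camera(name): name is "scene" or "top"; returns (picture, depth): 480x640x3 uint8, red, green, blue; 480x640 float32, m along the optical axis (not along the pixel's ray), 0 where there is no reading.
- imaging.camera_params(name): a dict with "intrinsics" (3x3 intrinsics, pixels), "camera_from_world" (4x4, takes a point from world to camera coordinates). Camera axes: x right, y up, looking along -z (the intrinsics and any distortion apply to the point x, -y, -z); pixel columns grow to the right and rows downward; lengths in m; the calibration is good to about 2 mm. A picture is of the moment at which its call begins. camera_params takes no time and is no camera call.
- order.hand_in(): hands the job in; it is judged then, once.
The state is a dict: "time": time; "q": joint angles; "joint_velocities": joint speeds; "joint_torque": joint torques, N m; "position": TCP position; "tool_rot": TCP orientation; "ft_force": force on the tool from outside, world axes, zero at the start; "moment": the same for the moment, N m; "grip_width": finger opening in m; "grip_force": force on a finger pad.
Only numpy, scipy, OpenCV 4.12 (cv2) and the standard library are available. Lean on these libraries where they do the work, as an engineer would, in place of code of your own. Each camera call takes 0.05 s, during which the arm holds its last target. There are 200 camera calls.

TASK

The camshaft of a sampling pump lies in the pair of V-blocks. Gently lower the plunger indicator on its column until the sprung plunger bears on the cam, then turn the shaft by its crank pin, keeping it seated in the V-blocks and never running the plunger to its stop, until the indicator shows its highest reading. Leave the shaft there with the plunger resting on the tip of the cam lobe, let go, and leave the other things on the bench alone.

Things in the scene. Friction and masses are not known exactly. Their poses are not given: they have to be found in the camera images.
- stand: Fixed steel stand: 155 x 245 x 15 mm base plate, two V-blocks 24 mm wide and a 22 mm round column, 210 mm high. Origin on the bench surface below the shaft, x along the shaft (crank at the -x end, nearest the robot), z up. In this frame the shaft axis is y = 0, z = 80 mm; V-blocks at x = -22 and 62 mm, tops at 87 mm; cam and column at x = 20 mm, column at y = 85 mm.
- shaft: Loose steel camshaft, 24 mm diameter, 0.9 kg, lying in the V-blocks. Origin on its axis, 80 mm above the stand's origin; x along it, away from the robot. Collars stop it sliding endways. Only its weight seats it: a large sideways or upward push on the crank lifts it out. It turns with 1 to 2 N at the crank pin and stays where it is left (the plunger may roll it a little from the lobe's steep flanks).
- camseat (a point): Point fixed on the shaft axis straight below the plunger, in the middle of the cam. The cam (24 mm wide) has a base circle of 14 mm radius and one lobe with a 9 mm nose radius reaching 24 mm from the axis. At the start the cam surface under the plunger is 14 to 21 mm above this point. The angle between lobe and crank differs from run to run and is not known.
- pin (a point): Middle of the crank pin: round steel, 10 mm, 42 mm long, along the shaft's x, sticking out of the crank arm towards the robot, 73 mm from the shaft's origin; free 18 mm to each side. It moves in an arc of 55 mm radius about the shaft axis, starting 1.0 rad from upright on the stand's -y side. The high point comes 0.5 to 1.75 rad later, swinging up and over to +y. Best pushed between slightly open fingers.
- post (a point): Grip post of the indicator carriage: upright steel post, 16 mm diameter, 57 mm tall; this point is 21 mm below its top and 36 mm above its foot. At the stand's x = 20, y = 135 mm. Pushing it down slides the indicator straight down the column (up to 45 mm; about 5 N down, 11 N up); it stays where it is left.
- plunger: The indicator's sprung steel plunger with a ball tip of 4 mm radius. Origin at the lowest point of the tip, z up. It moves up into the indicator by up to 16 mm against a soft spring (1.4 N at first, 2.4 N at the stop); at the stop the force jumps. Pressed in by about 3 mm before the shaft is turned, it has room for the whole lobe.
- needle (a joint): Black needle of the round indicator dial (56 mm, white face, looking up, on the carriage above the plunger): angle in rad, 0 with the plunger fully out, growing clockwise seen from above by 0.35 rad per mm the plunger is pressed in (5.6 rad at its stop). At 0 it points along the stand's +x.
- wrench: Bystander: open-end wrench lying on the bench. Leave it alone.
- flange: Bystander: small steel ring flange, 64 mm across, 14 mm high. Leave it alone.
- jar: Bystander: white jar, 52 mm across, 70 mm high. Leave it alone.

How it is judged:
On the way, in this order (a step that is already met when the one before it is completed fails the run):
1. the plunger bears on the cam (contact force between plunger and shaft above 0.4 N), for 0.3 s.
2. the highest point of the cam is under the plunger (contact force between plunger and shaft above 0.4 N and height (world z) of plunger above 0.103 m), for 0.2 s.
At the end, for the whole second after the job is handed in: The plunger bears on the cam (more than 0.4 N) with its tip within 0.5 mm of the lobe's full height (tip at least 103 mm above the bench; at the high point it settles at 103.5 mm), the shaft seated in the V-blocks (axis within 1.5 mm of 80 mm) and at rest (all of step 2 and z of shaft in the frame of stand below 0.0815 m and angular speed of shaft below 0.1 rad/s); the robot touches nothing.
It fails at once if the plunger is driven to its stop (more than 7 N on the cam) (contact force between plunger and shaft above 7 N).
It fails at once if the shaft is lifted out of the V-blocks (more than 5 mm) (z of shaft in the frame of stand above 0.085 m).
It fails at once if a bystander is disturbed (distance of any of wrench, flange, jar from where it was at the start of the episode above 0.02 m).
It also fails if it takes over 72 s, if anything falls off the work surface, if the arm or the gripper's body presses on something with over 40 N, if the wrist force passes 120 N, or if a joint passes its speed limit or range.

## Working session

There is one attempt and no reset: what is moved stays moved. The work goes in short steps, Python scripts to look and compute and a tool call to move; the robot and the scene stay as the last step left them, time stands still between calls to the robot, and variables do not carry over. Pictures are saved under pics/ and viewed, at most 10 in all, crops included, and the job is handed in when it is done.

Besides the shell and the picture viewer there is one more tool, called after ">>>" as a command line: name --argument value ..., lists and objects as JSON in quotes. arm_command: Moves the arm, as the interface text tells. Its arguments: {"type":"object","properties":{"deltas":{"type":"array"},"newtons":{"type":"number"}},"required":["deltas"]}

```bash
mkdir -p pics
cat > h.py <<'E'
import numpy as np, cv2
from rig import status, imaging, order
def snap(cam,name=None):
    im,d=imaging.camera(cam)
    if name: cv2.imwrite('pics/'+name+'.png',cv2.cvtColor(im,cv2.COLOR_RGB2BGR))
    return im,d
def world(cam,u,v,z):
    """z = depth"""
    p=imaging.camera_params(cam);K=np.array(p["intrinsics"]);T=np.linalg.inv(np.array(p["camera_from_world"]))
    u=np.asarray(u,float);v=np.asarray(v,float)
    x=(u-K[0,2])/K[0,0]*z;y=(v-K[1,2])/K[1,1]*z
    return np.stack([x,-y,-z,np.ones_like(x)],-1)@T.T[:,:3]
def pix(cam,P):
    p=imaging.camera_params(cam);K=np.array(p["intrinsics"]);C=np.array(p["camera_from_world"])
    q=C@np.append(P,1);return K[0,0]*q[0]/-q[2]+K[0,2],K[1,1]*-q[1]/-q[2]+K[1,2]
E
python3 - <<'E'
from h import *
for c in("scene","top"):
    im,d=snap(c,c+"0");np.save(c+"0.npy",d);p=imaging.camera_params(c);print(c,np.round(p["intrinsics"],1).tolist(),np.round(p["camera_from_world"],3).tolist())
print(status.get_obs())
E
```

```text
scene [[623.3, 0.0, 314.2], [0.0, 623.3, 231.0], [0.0, 0.0, 1.0]] [[-0.132, 0.991, -0.0, 0.043], [-0.588, -0.078, 0.805, 0.205], [0.798, 0.106, 0.594, -1.779], [0.0, 0.0, 0.0, 1.0]]
top [[568.3, 0.0, 329.8], [0.0, 568.3, 241.3], [0.0, 0.0, 1.0]] [[-0.023, -1.0, 0.009, 0.033], [0.992, -0.022, 0.126, -0.574], [-0.125, 0.012, 0.992, -1.464], [0.0, 0.0, 0.0, 1.0]]
{'time': 0.1, 'q': array([-1.50648353e+00,  5.28375427e-01,  1.43376160e+00,  6.66513551e-06,
        1.18136897e+00, -1.78508208e-01]), 'joint_velocities': array([-0.00075263, -0.0027941 ,  0.00012223, -0.00265485,  0.00025699,
        0.00272805]), 'joint_torque': array([-4.61869713e-04, -4.40987027e+01, -1.77150822e+01,  6.35429774e-02,
        5.33907360e-02, -3.00231306e-05]), 'position': array([ 0.15025963, -0.60600639,  0.2216721 ]), 'tool_rot': array([ 9.92638493e-01,  1.21111132e-01,  5.76708483e-05, -9.54935944e-04]), 'ft_force': array([-0.56716699, -0.14324613, -0.59165877]), 'moment': array([-0.05146362,  0.02114335, -0.04138981]), 'grip_force': 0.0, 'grip_width': 0.08707823855423887}
```

View pics/scene0.png

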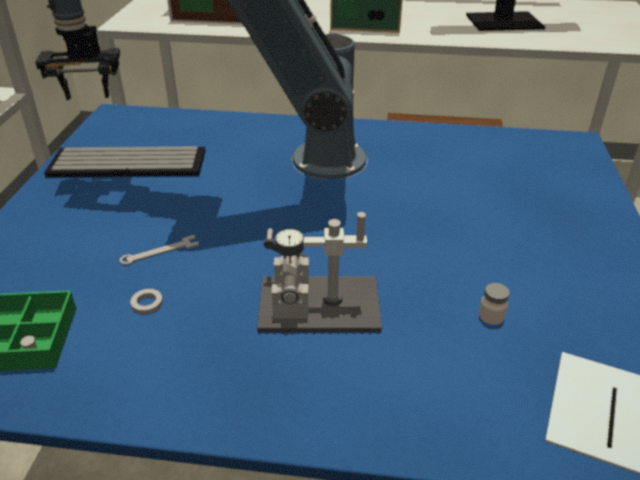

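View pics/top0.png

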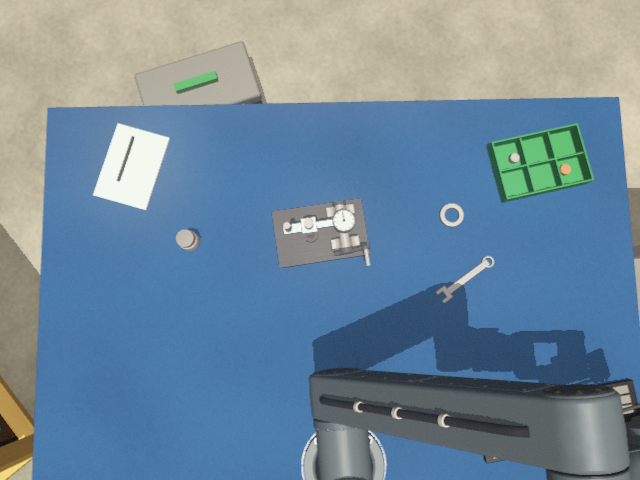

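The top view shows the stand base at about (320,233), dial (344,219), column (309,224), post (288,227), and crank pin (367,258). The jar is at (187,239), flange (452,215) and wrench (466,278). I'll crop for accurate pixels.

Run:
```python
from h import *
im=cv2.imread('pics/top0.png')[190:280,260:390];cv2.imwrite('pics/top0c.png',cv2.resize(im,None,fx=6,fy=6,interpolation=cv2.INTER_CUBIC))
d=np.load('top0.npy');V,U=np.mgrid[0:480,0:640];P=world('top',U,V,d)
reg=np.zeros(d.shape,bool);reg[190:280,260:390]=1
def s(lo,hi,r=reg):
    m=r&(P[...,2]>lo)&(P[...,2]<hi);return m
m=s(.009,.022);pts=P[m][:,:2].astype(np.float32);r=cv2.minAreaRect(pts);print('base',r,m.sum())
for lo,hi in((.2,.235),(.235,.3),(.17,.2),(.14,.17),(.1,.14)):
    m=s(lo,hi);n,l,st,c=cv2.connectedComponentsWithStats(m.astype(np.uint8))
    for i in range(1,n):
        if st[i,4]>6: q=P[l==i];print(lo,hi,st[i].tolist(),c[i].round(1),q.mean(0).round(4),np.median(q[:,2]).round(4))
```

```text
base ((0.5973182320594788, 0.025405555963516235), (0.3329979181289673, 0.2255285680294037), 88.80728912353516) 3137
0.2 0.235 [304, 219, 9, 10, 72] [307.9 223.4] [0.5959 0.0725 0.2096] 0.2091
0.2 0.235 [283, 222, 8, 9, 49] [286.3 225.8] [0.5887 0.1219 0.225 ] 0.2276
0.17 0.2 [283, 209, 72, 26, 722] [327.1 222.9] [0.6011 0.027  0.1772] 0.1759
0.14 0.17 [318, 221, 6, 5, 17] [320.9 222.9] [0.603  0.0421 0.168 ] 0.1685
0.14 0.17 [323, 220, 20, 13, 47] [330.3 225.4] [0.5968 0.0194 0.166 ] 0.1672
0.14 0.17 [292, 223, 8, 8, 26] [295.8 226.5] [0.5955 0.1028 0.1681] 0.1685
0.14 0.17 [344, 228, 9, 5, 10] [347.9 230.8] [ 0.5829 -0.0228  0.1635] 0.1643
0.14 0.17 [291, 230, 4, 4, 8] [292.5 232. ] [0.5825 0.111  0.1662] 0.1671
0.14 0.17 [303, 233, 14, 3, 19] [309.2 233.8] [0.5785 0.0712 0.1573] 0.157
0.1 0.14 [352, 245, 18, 21, 124] [363.8 252.9] [ 0.5336 -0.0632  0.113 ] 0.1132
```

View pics/top0c.png

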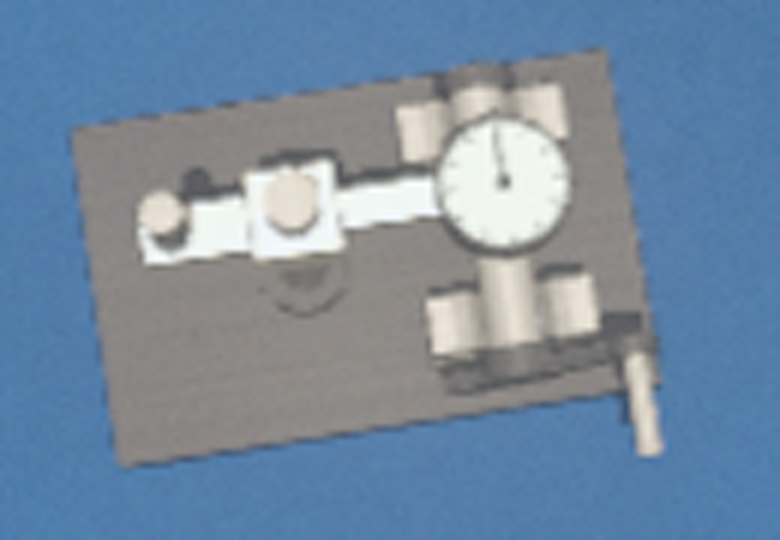

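>>> arm_command --deltas '[-1,0,0,-0.04,0.105,-1,0.03,-0.04,-0.03,0,-1,0.035,-0.045,0,0,-1,0.035,-0.045,0,0,-1,0.035,-0.045,0,0,-1,0.035,-0.045,0,0,-1,0.035,-0.045,0,0,-1,0.035,-0.045,0,0,-1,0.035,-0.045,0,0,-1,0.035,-0.045,0,0,-1,0.035,-0.045,0,0,-1,0.035,-0.045,0,0]' --newtons 15

```text
time: 1.6
position: [0.4599, -0.0673, 0.2924]
tool_rot: [0.998, 0.069, -0.0, 0.0]
ft_force: [0.9, -1.0, 1.2]
grip_width: 0.0005
grip_force: 0.0
```

>>> arm_command --deltas '[-1,0.031,-0.034,0,0,-1,0.031,-0.034,0,0,-1,0.031,-0.034,0,0,-1,0.031,-0.034,0,0,-1,0.03,-0.033,0.02,0,-1,0,0,0.02,0,-1,0,0,0,0,-1,0,0,0,0]'

```text
time: 2.6
position: [0.5888, 0.1191, 0.253]
tool_rot: [0.998, 0.069, 0.0, 0.0]
ft_force: [-0.1, 0.5, -0.3]
grip_width: 0.0006
grip_force: 0.0
```

Run:
```python
from h import *
a,_=snap('top');b,_=snap('scene')
A=cv2.resize(a[190:280,260:390],(520,360),interpolation=2);B=cv2.resize(b[150:340,220:400],(540,570),interpolation=2)[:360+0]
o=np.hstack([A[:,:400],B[:360,:400]]) ;cv2.imwrite('pics/a1.png',o[...,::-1])
o=status.get_obs();print(o['position'],o['ft_force'],o['time'])
```

```text
[0.58915383 0.11891405 0.25365428] [-0.21324689 -0.37840414  0.15644824] 2.7
```

View pics/a1.png

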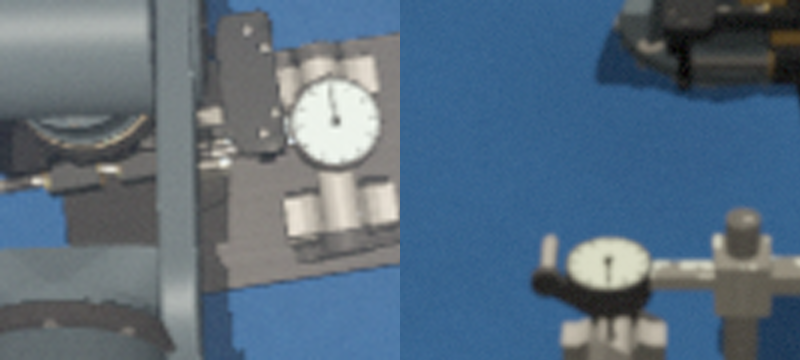

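The dial stays visible in the top view, centred at about (344,220), with the needle near zero. Next I'll set up a needle reader and approach the post.

```bash
cat >> h.py <<'E'
TH=0.138
def plane(cam,u,v,z):
    a=world(cam,u,v,np.asarray(u,float)*0+.5);b=world(cam,u,v,np.asarray(u,float)*0+2.);t=(z-a[...,2])/(b[...,2]-a[...,2])
    return a+(b-a)*t[...,None]
def needle(n=1):
    r=[]
    for _ in range(n):
        im,d=snap('top');g=im.astype(float).mean(2)
        V,U=np.mgrid[205:240,325:362]
        P=world('top',U,V,d[205:240,325:362]);C=np.array([.608,-.012])
        sel=(np.hypot(*(P[...,:2]-C).transpose(2,0,1))<.04)&(g[205:240,325:362]>150)&(P[...,2]>.12)
        z=np.median(P[sel][:,2])
        (cu,cv),rad=cv2.minEnclosingCircle(cv2.convexHull(np.stack([U[sel],V[sel]],1).astype(np.int32)))
        c=plane('top',np.array(cu),np.array(cv),z)
        big=cv2.resize(g,None,fx=1,fy=1)
        rr=np.linspace(.006,.019,14);A=np.arange(0,2*np.pi,.02);S=[]
        for a in A:
            w=TH-a
            q=np.array([pix('top',[c[0]+x*np.cos(w),c[1]+x*np.sin(w),z]) for x in rr],np.float32)
            S.append(cv2.remap(g.astype(np.float32),q[:,:1],q[:,1:],cv2.INTER_LINEAR).mean())
        S=np.array(S);S=np.convolve(np.r_[S[-3:],S,S[:3]],np.ones(7)/7,'valid')
        dk=np.clip(np.median(S)-S,0,None);i=dk.argmax();k=np.angle((dk*np.exp(1j*(A-A[i])))[np.cos(A-A[i])>.85].sum())
        r.append((A[i]+k+.5)%(2*np.pi)-.5)
    return np.round(r,2),c.round(4),round(rad,1)
E
python3 -c "
from h import *
print(needle(2))"
```

```text
Traceback (most recent call last):
  File "h.py", line 34, in needle
    q=np.array([pix('top',[c[0]+x*np.cos(w),c[1]+x*np.sin(w),z]) for x in rr],np.float32)
                ~~~^^^^^^^^^^^^^^^^^^^^^^^^^^^^^^^^^^^^^^^^^^^^^
  File "h.py", line 14, in pix
    p=imaging.camera_params(cam);K=np.array(p["intrinsics"]);C=np.array(p["camera_from_world"])
ValueError: time passes only in moves, steps and waits
```

>>> arm_command --deltas '[-1,0,-0.003,0.01,0,-1,0,0,0.01,0,-1,0,0,0.003,0,-1,0,0,0.001,0,-1,0,0,0.001,0,-1,0,0,0.001,0]'

```text
time: 3.5
position: [0.5879, 0.1225, 0.2269]
tool_rot: [0.998, 0.069, -0.0, 0.0]
ft_force: [-3.3, 0.2, 4.9]
grip_width: 0.0006
grip_force: 2.4
```

```bash
sed -i 's/imaging.camera_params(cam)/prm(cam)/' h.py; sed -i '2a import functools\n@functools.lru_cache(None)\ndef prm(c): return imaging.camera_params(c)' h.py
python3 -c "
from h import *
print(needle(2));o=status.get_obs();print(o['position'],o['ft_force'])"
```

```text
(array([0.41, 0.41]), array([ 0.6058, -0.0088,  0.1725]), 12.6)
[0.587928   0.1224528  0.22666668] [-3.47488003  0.10968419  4.87359339]
```

```bash
python3 - <<'E'
s=open('h.py').read()
s=s.replace("        c=plane('top',np.array(cu),np.array(cv),z)\n","        c=np.array([*CEN,z])\n")
a=s.index("        (cu,cv)");b=s.index("        c=np.array([*CEN");s=s[:a]+s[b:]
s=s.replace("c.round(4),round(rad,1)","c.round(4)")
open('h.py','w').write(s+"\nCEN=(.6078,-.0116)\n")
E
python3 - <<'E'
from h import *
import h
print(plane('top',np.array(343.6),np.array(220.3),.1765))
c=plane('top',np.array(343.6),np.array(220.3),.1765)
print(needle(1));h.CEN=c[:2];print(needle(1))
im=cv2.imread('pics/top0.png');h.snap=lambda *a,**k:(im[...,::-1],np.load('top0.npy'));print(needle(1))
cv2.imwrite('pics/n.png',0*im)
im,d=imaging.camera('top');print(im[208:234,330:358].mean(2).astype(int)[4:22,4:24])
E
```

```text
[ 0.60675686 -0.01257419  0.1765    ]
(array([0.07]), array([ 0.6078, -0.0116,  0.1724]))
(array([-0.01]), array([ 0.6068, -0.0126,  0.1724]))
(array([0.01]), array([ 0.6068, -0.0126,  0.1751]))
[[143 107 135 168 222 238 237 221 174 218 237 237 220 217 231 217 179 177
  202 208]
 [141 140 191 199 226 237 237 237 185 216 238 238 224 232 237 237 227 181
  138 125]
 [134 189 228 237 237 237 237 238 196 215 236 238 238 238 237 237 232 204
  166 145]
 [165 222 238 237 238 237 237 238 205 198 229 237 237 237 237 237 214 226
  219 166]
 [193 224 234 238 237 237 237 238 206 178 223 237 237 238 237 238 238 237
  238 196]
 [185 195 226 238 239 238 237 238 205 175 222 238 238 238 238 238 237 237
  238 212]
 [226 238 238 238 237 238 238 237 218 168 212 237 238 237 238 237 237 235
  233 213]
 [231 237 238 238 238 237 238 237 218 158 181 227 238 237 237 237 237 224
  218 218]
 [232 235 236 238 238 237 238 237 206 136 117 218 238 238 238 238 237 238
  237 237]
 [224 221 231 237 239 238 237 238 211 169 188 226 237 237 238 238 238 237
  238 236]
 [196 226 238 237 238 238 238 237 238 238 238 238 238 238 238 237 237 235
  236 226]
 [225 237 237 238 238 238 238 237 237 237 237 238 238 238 238 238 238 224
  228 219]
 [210 235 238 238 237 237 238 238 238 238 238 238 238 238 237 237 238 237
  224 183]
 [168 224 235 236 237 238 237 237 238 238 239 238 238 238 238 238 238 238
  222 171]
 [117 209 222 232 238 237 238 238 238 237 238 237 238 237 238 233 236 234
  195 135]
 [ 94 143 211 234 237 237 235 236 238 238 237 238 239 238 238 211 220 206
  152 117]
 [ 94  96 142 214 233 237 223 230 238 237 235 233 236 238 238 220 194 152
  106 121]
 [116  87  97 141 195 224 219 228 237 237 226 216 226 231 229 202 151 106
  113 129]]
```

>>> arm_command --deltas '[-1,0,0,0.001,0,-1,0,0,0.001,0,-1,0,0,0.001,0,-1,0,0,0.001,0,-1,0,0,0,0]'

```text
time: 4.38
position: [0.5884, 0.1225, 0.2224]
tool_rot: [0.998, 0.069, 0.0, -0.0]
ft_force: [-2.3, -0.1, 3.6]
grip_width: 0.0005
grip_force: 1.9
```

```bash
echo "CEN=(.6068,-.0126)">>h.py
cat > r.py <<'E'
from h import *
print(needle(1));o=status.get_obs();print(o['time'],o['position'],o['ft_force'])
E
python3 r.py
```

```text
(array([0.]), array([ 0.6068, -0.0126,  0.1677]))
4.425 [0.58843998 0.12245068 0.22238834] [-2.31198051 -0.19266615  3.60300561]
```

>>> arm_command --deltas '[-1,0,0,0.001,0,-1,0,0,0.001,0,-1,0,0,0.001,0,-1,0,0,0.001,0,-1,0,0,0,0]'

```text
time: 5.05
position: [0.5884, 0.1225, 0.2184]
tool_rot: [0.998, 0.069, 0.0, -0.0]
ft_force: [-2.1, 1.0, 3.7]
grip_width: 0.0004
grip_force: 1.9
```

```bash
python3 r.py
```

```text
(array([-0.]), array([ 0.6068, -0.0126,  0.1641]))
5.1 [0.58843148 0.12246166 0.21843032] [-1.65894665  0.84855349  3.89597095]
```

>>> arm_command --deltas '[-1,0,0,0.001,0,-1,0,0,0.001,0,-1,0,0,0.001,0,-1,0,0,0.001,0,-1,0,0,0,0]'

```text
time: 5.72
position: [0.5885, 0.1225, 0.2148]
tool_rot: [0.998, 0.069, 0.0, -0.0]
ft_force: [-3.2, -0.3, 5.6]
grip_width: 0.0001
grip_force: 2.8
```

```bash
python3 r.py
```

```text
(array([0.7]), array([ 0.6068, -0.0126,  0.1606]))
5.775 [0.58846184 0.12247389 0.21480655] [-1.96768636  0.37726726  5.81171401]
```

>>> arm_command --deltas '[-1,0,0,0.0006,0,-1,0,0,0.0006,0,-1,0,0,0,0,-1,0,0,0,0]'

```text
time: 6.28
position: [0.5884, 0.1224, 0.2137]
tool_rot: [0.998, 0.069, 0.0, 0.0]
ft_force: [-2.5, 0.2, 5.1]
grip_width: 0.0007
grip_force: 3.0
```

```bash
python3 r.py
```

```text
(array([1.06]), array([ 0.6068, -0.0126,  0.1595]))
6.325 [0.5884352  0.12246255 0.21366454] [-2.63147701  0.13990303  5.62262161]
```

>>> arm_command --deltas '[-1,0,0,-0.01,0,-1,0,0,-0.04,0,-1,0,0,-0.03,0,-1,-0.03,0.045,0,0,-1,-0.03,0.045,0,0]'

```text
time: 6.95
position: [0.5417, 0.0241, 0.2939]
tool_rot: [0.998, 0.07, 0.001, 0.001]
ft_force: [0.5, -1.2, -0.4]
grip_width: 0.0006
grip_force: 0.0
```

```bash
python3 - <<'E'
from h import *
d=np.load('top0.npy');V,U=np.mgrid[0:480,0:640];P=world('top',U,V,d)
for v in range(244,268):
    s=[(u,P[v,u].round(4).tolist()) for u in range(355,376) if P[v,u,2]>.09]
    if s: q=np.array([x[1] for x in s]);print(v,s[0][0],s[-1][0],q.mean(0).round(4),q[:,2].max())
o=status.get_obs();print(o['position'])
E
python3 r.py
```

```text
245 368 368 [ 0.5525 -0.0739  0.1191] 0.1191
246 362 368 [ 0.5503 -0.0664  0.1184] 0.1223
247 358 369 [ 0.5479 -0.0626  0.1177] 0.1255
248 355 369 [ 0.5459 -0.0591  0.1138] 0.1227
249 355 366 [ 0.5437 -0.0554  0.1118] 0.1173
250 355 367 [ 0.5418 -0.0562  0.1069] 0.116
251 355 367 [ 0.5393 -0.0598  0.1053] 0.1149
252 364 367 [ 0.5357 -0.0675  0.1143] 0.1177
253 364 367 [ 0.5332 -0.0675  0.114 ] 0.117
254 364 367 [ 0.5308 -0.0674  0.1133] 0.114
255 364 367 [ 0.5284 -0.0674  0.1119] 0.1143
256 365 368 [ 0.5257 -0.0698  0.1134] 0.1163
257 365 368 [ 0.5229 -0.0695  0.1156] 0.1184
258 365 368 [ 0.5205 -0.0694  0.1153] 0.1206
259 365 368 [ 0.5183 -0.0696  0.112 ] 0.1138
260 365 368 [ 0.5158 -0.0696  0.1112] 0.1161
261 365 368 [ 0.5131 -0.0693  0.1141] 0.1155
262 366 369 [ 0.5108 -0.0719  0.1116] 0.116
263 366 369 [ 0.5081 -0.0717  0.1135] 0.1145
264 366 370 [ 0.4818 -0.0497  0.3952] 1.524
265 366 369 [ 0.5031 -0.0716  0.1132] 0.1148
[0.54173463 0.02413122 0.29391155]
(array([0.]), array([ 0.6068, -0.0126,     nan]))
7.0 [0.53813528 0.01875815 0.29339555] [-3.14664776 -2.55447199 -0.81296792]
  return _methods._mean(a, axis=axis, dtype=dtype,
  ret = ret.dtype.type(ret / rcount)
```

>>> arm_command --deltas '[-0.45,-0.018,0.045,0,0,-0.45,-0.018,0.045,0,0,-0.45,0,0,0.05,0,-0.45,0,0,0.05,0,-0.45,0,0,0.03,0,-0.45,0,0,0,0,-0.45,0,0,0,0]'

```text
time: 7.88
position: [0.5193, -0.0694, 0.1644]
tool_rot: [0.998, 0.069, 0.001, 0.001]
ft_force: [0.8, -0.3, 0.9]
grip_width: 0.0238
grip_force: 0.0
```

Run:
```python
from h import *
a,_=snap('top');b,_=snap('scene')
A=cv2.resize(a[190:280,300:400],(400,360),interpolation=2);B=cv2.resize(b[190:310,220:350],(390,360),interpolation=2)
cv2.imwrite('pics/a2.png',np.hstack([A,B])[...,::-1])
o=status.get_obs();print(o['position'],o['ft_force'],o['time'],o['grip_width'])
```

```text
[ 0.51943072 -0.06946752  0.1650087 ] [ 0.76699052  0.2710964  -0.38115642] 7.975 0.023883514178779118
```

View pics/a2.png

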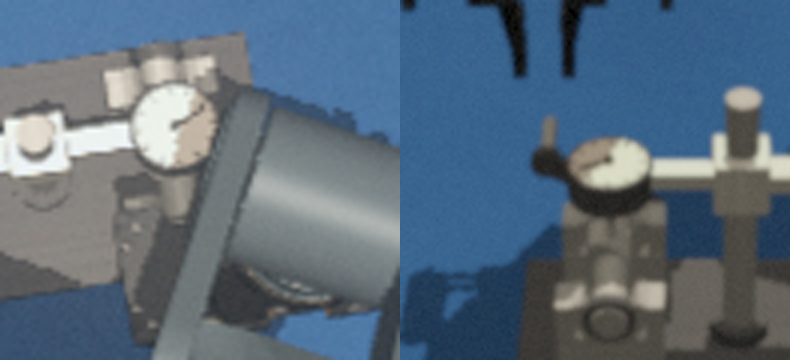

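Fingers straddle the pin in the scene view (pin at about 548, fingers at 512 and 568 in the crop). The dial reads about 1.06 and is clear in the scene view, so I'll read it there.

>>> arm_command --deltas '[-0.45,0,0,0.03,0,-0.45,0,0,0.025,0,-0.45,0,0,0.012,0,-0.65,0,0,0,0,-0.65,0,0,0,0]'

```text
time: 8.6
position: [0.5189, -0.0693, 0.0974]
tool_rot: [0.998, 0.069, 0.001, 0.0]
ft_force: [0.0, -0.4, -0.1]
grip_width: 0.0168
grip_force: 0.0
```

```bash
cat >> h.py <<'E'
def dial(cam,CEN=CEN,z=.1592,im=None):
    g=(snap(cam)[0] if im is None else im).astype(np.float32).mean(2);g=cv2.resize(g,None,fx=4,fy=4,interpolation=cv2.INTER_CUBIC)
    rr=np.linspace(.005,.018,14);A=np.arange(0,2*np.pi,.03)
    Q=np.array([[pix(cam,[CEN[0]+x*np.cos(TH-a),CEN[1]+x*np.sin(TH-a),z]) for x in rr] for a in A],np.float32)*4+1.5
    S=cv2.remap(g,Q[...,0],Q[...,1],cv2.INTER_LINEAR)
    S=-cv2.morphologyEx(np.vstack([S]*3),cv2.MORPH_BLACKHAT,np.ones((31,1)))[len(A):2*len(A)].mean(1)
    dk=-S;i=dk.argmax();w=dk*(np.cos(A-A[i])>.9);return round(((A[i]+np.angle((w*np.exp(1j*(A-A[i]))).sum()))+.5)%(2*np.pi)-.5,2),round(dk[i]),round(dk[np.cos(A-A[i])<.6].max())
E
cat > r.py <<'E'
from h import *
o=status.get_obs()
P=o['position'];R=np.array([[np.cos(TH),np.sin(TH)],[-np.sin(TH),np.cos(TH)]])
a,b=dial('scene'),dial('top');print(a,b,'t',round(o['time'],2),'stand xy',(R@(P[:2]-[.588,-.0144])).round(4),'z',P[2].round(4),'F',o['ft_force'].round(1),o['grip_width'].round(4))
E
python3 r.py
python3 - <<'E'
from h import *
im=imaging.camera('scene')[0]
for z in (.155,.159,.163):
    for dx in(-.003,0,.003): print(z,dx,[dial('scene',(CEN[0]+dx,CEN[1]+dy),z,im) for dy in(-.003,0,.003)])
print(pix('scene',[.6068,-.0126,.1592]))
b=cv2.resize(im[215:265,265:315],(500,500),interpolation=2);cv2.imwrite('pics/a3.png',b[...,::-1])
E
```

```text
0.155 -0.003 [(np.float64(1.4), 19, 6), (np.float64(1.49), 22, 5), (np.float64(1.58), 22, 4)]
0.155 0 [(np.float64(3.72), 19, 18), (np.float64(1.72), 19, 17), (np.float64(1.78), 21, 15)]
0.155 0.003 [(np.float64(3.59), 31, 15), (np.float64(3.24), 29, 18), (np.float64(2.89), 26, 21)]
0.159 -0.003 [(np.float64(0.98), 14, 8), (np.float64(1.1), 14, 5), (np.float64(1.04), 13, 8)]
0.159 0 [(np.float64(1.19), 17, 4), (np.float64(1.28), 19, 2), (np.float64(1.36), 21, 4)]
0.159 0.003 [(np.float64(1.45), 18, 10), (np.float64(1.54), 21, 8), (np.float64(1.62), 22, 8)]
0.163 -0.003 [(np.float64(-0.4), 23, 9), (np.float64(-0.07), 24, 7), (np.float64(0.32), 28, 9)]
0.163 0 [(np.float64(5.73), 16, 12), (np.float64(0.95), 12, 11), (np.float64(0.4), 13, 10)]
0.163 0.003 [(np.float64(0.97), 14, 8), (np.float64(1.12), 16, 4), (np.float64(1.15), 14, 6)]
(np.float64(288.52754534735783), np.float64(242.88281921648064))Traceback (most recent call last):
  File "r.py", line 4, in <module>
    a,b=dial('scene'),dial('top');print(a,b,'t',round(o['time'],2),'stand xy',(R@(P[:2]-[.588,-.0144])).round(4),'z',P[2].round(4),'F',o['ft_force'].round(1),o['grip_width'].round(4))
                                                                                                                                                              ^^^^^^^^^^^^^^^^^^^^^
AttributeError: 'float' object has no attribute 'round'
```

View pics/a3.png

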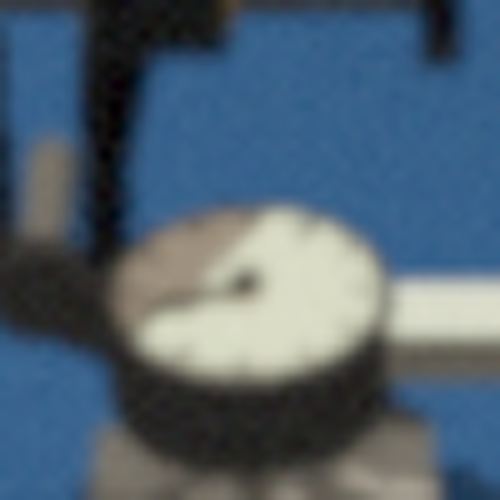

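>>> arm_command --deltas '[-0.65,0,-0.002,0,0,-0.65,0,-0.0016,-0.0022,0,-0.65,0,-0.0016,-0.0022,0,-0.65,0,-0.0018,-0.002,0,-0.65,0,-0.0018,-0.002,0,-0.65,0,-0.002,-0.0019,0,-0.65,0,-0.002,-0.0019,0,-0.65,0,-0.0022,-0.0017,0,-0.65,0,-0.0022,-0.0017,0,-0.65,0,0,0,0]'

```text
time: 10.0
position: [0.5165, -0.0531, 0.1131]
tool_rot: [0.998, 0.069, 0.001, 0.001]
ft_force: [-0.8, -5.7, 5.0]
grip_width: 0.0154
grip_force: 2.9
```

```bash
sed -i "s/,o\['grip_width'\].round(4)/,round(o['grip_width'],4)/; s/dial('scene')/dial('scene',(.6068,-.0116))/" r.py; python3 r.py
```

```text
(np.float64(2.7), 34, 3) (np.float64(2.4), 9, 7) t 10.0 stand xy [-0.0761 -0.0285] z 0.1131 F [-0.8 -5.7  5. ] 0.0154
```

>>> arm_command --deltas '[-0.65,0,0,-0.002,0,-0.65,0,-0.0023,-0.0015,0,-0.65,0,-0.0023,-0.0014,0,-0.65,0,-0.0025,-0.0012,0,-0.65,0,-0.0025,-0.0012,0,-0.65,0,0,0,0]'

```text
time: 10.85
position: [0.5142, -0.0419, 0.1193]
tool_rot: [0.998, 0.069, 0.0, -0.0]
ft_force: [1.3, -2.1, 1.6]
grip_width: 0.0152
grip_force: 1.2
```

```bash
python3 r.py
```

```text
(np.float64(2.94), 36, 3) (np.float64(3.87), 21, 15) t 10.85 stand xy [-0.0769 -0.0171] z 0.1193 F [ 1.3 -2.1  1.6] 0.0152
```

>>> arm_command --deltas '[-0.65,0,-0.0026,-0.0009,0,-0.65,0,-0.0026,-0.0009,0,-0.65,0,0,0,0]'

```text
time: 11.32
position: [0.513, -0.0367, 0.1209]
tool_rot: [0.998, 0.069, -0.0, -0.001]
ft_force: [0.2, -1.5, 0.3]
grip_width: 0.0153
grip_force: 0.7
```

```bash
python3 r.py
```

```text
(np.float64(2.79), 36, 4) (np.float64(2.36), 17, 9) t 11.32 stand xy [-0.0773 -0.0117] z 0.1209 F [ 0.2 -1.5  0.3] 0.0153
```

>>> arm_command --deltas '[-0.65,0,0.0026,0,0,-0.65,0,0.0026,0,0,-0.65,0,0.0024,0.0007,0,-0.65,0,0.0024,0.0007,0,-0.65,0,0.0024,0.001,0,-0.65,0,0,0,0]'

```text
time: 12.18
position: [0.5149, -0.0498, 0.1184]
tool_rot: [0.998, 0.069, -0.0, -0.0]
ft_force: [-1.3, 1.3, 0.2]
grip_width: 0.0152
grip_force: 0.5
```

```bash
python3 r.py
```

```text
(np.float64(2.93), 35, 3) (np.float64(3.22), 14, 11) t 12.18 stand xy [-0.0772 -0.0251] z 0.1184 F [-1.3  1.3  0.2] 0.0152
```

>>> arm_command --deltas '[-0.6,0,-0.0025,0,0,-0.45,0,0,0,0,-0.45,0,0,0,0,-0.45,0,0,-0.01,0,-0.45,0,0,-0.03,0,-0.45,0,0,-0.04,0,-0.45,0,0,-0.04,0,-0.45,0,0,0,0,-0.45,0,0,0,0]'

```text
time: 13.4
position: [0.5144, -0.047, 0.2387]
tool_rot: [0.998, 0.069, -0.0, -0.0]
ft_force: [-0.8, -0.1, -0.6]
grip_width: 0.0238
grip_force: 0.0
```

```bash
python3 r.py
python3 - <<'E'
from h import *
im,d=imaging.camera('scene');b=cv2.resize(im[190:310,230:350],(600,600),interpolation=2);cv2.imwrite('pics/a4.png',b[...,::-1])
E
```

```text
(np.float64(2.93), 35, 2) (np.float64(3.79), 24, 22) t 13.4 stand xy [-0.0774 -0.0222] z 0.2387 F [-0.8 -0.1 -0.6] 0.0238
```

View pics/a4.png

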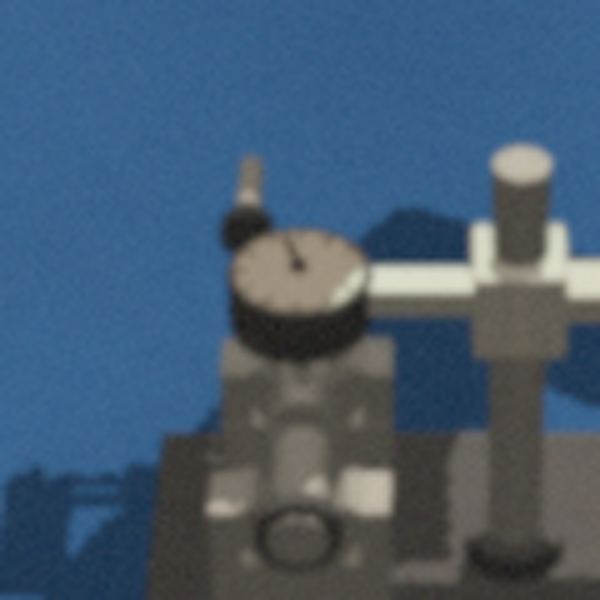

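The gripper is clear, the shaft is seated, and the needle holds at 2.93. The highest reading in the sweep was 2.94, and it fell off on both sides, so I'm handing in.

```bash
python3 -c "
from rig import order
print(order.hand_in())"
```

```text
the job is handed in; nothing more can be done
None
```

I lowered the indicator until the plunger pressed in about 3 mm, turned the cam to its highest reading (needle at 2.93 rad, peak seen 2.94), released everything and handed the job in at about 13.5 s of the 72 s allowed; the judge returned no verdict.

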